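# Clear the wire payoff and hold its tension lever at the stop

## Robot

A 6-joint arm with a two-finger parallel gripper is mounted at the origin on a cart in front of the work surface, level with it; the furniture and walls round the work are solid. World frame = base frame: x ahead of the robot, y to its left, z up, the work surface at z = 0. Lengths are in m, angles in rad, forces in N, time in s.
With the tool pointing down it reaches from about 0.3 to 0.875 m from the base axis. Payload 6.4 kg.
Tool frame: the origin (TCP) lies on the mounting face of the last link; the fingertips stand 173 mm ahead of it and the grasp point (between the pads) lies 155 mm ahead of it (ctrl.tip_reach is the distance from the TCP to the fingertips, in m); z points along the fingers, y is the line along which they close (so a half turn about z gives the same grasp; the last joint's range is limited). The gripper opens to 85 mm and grips with 20 to 120 N. Pads are 22 mm wide; open, the fingers measure 114 mm over their backs; the gripper's body (76 mm by 85 mm) begins 54 mm behind the grasp point. The pads swing forward as they close: fully open they stand 13 mm farther back than shut.
Start: joints at [1.056, 0.181, 1.607, -0, 1.354, -0.206], TCP at [0.175, 0.548, 0.405] pointing down, gripper open.
Joint ranges: [-2.99, 2.99], [-0.89, 2.07], [0.3, 2.58], [-1.14, 4.28], [0, 2.63], [-3.12, 3.12]. Speed limits (rad/s): [2.57, 2.57, 3.01, 3.14, 3.14, 3.14].

## Interface

Orientations are given as a unit quaternion [w, x, y, z].
In Python, from bench import ctrl gives the robot as it stands.
- The arm moves only by the shell command python3 -m pendant 'ROWS'. ROWS is JSON, a list that holds one entry, the list of rows, each a list of 7 numbers: the opening, from 0 (shut) to 1 (fully open), then the shift along the tool's x, y, z in mm, then the turn, a rotation vector about the tool's x, y, z in rad. A call has 1 to 5 rows; each row is the pose to reach, as a shift and turn from the pose commanded when the call began, along the tool's axes at that moment; what a row does not reach only later rows make up. A row lasts 1/12 s, in which the tool goes at most 41.7 mm and 7.16 degrees, less where a joint would pass 70% of its speed; a pose out of reach is approached as far as the arm can. A call with a gripper value outside its range is refused whole. The fingers move at their own pace and stop on an object; the grip force is fixed at half the most. Time passes only in rows, so rows that repeat a pose let the fingers close. It gives the time, the measured TCP pose, the force, the opening and the grip force at its end, in the units of the state.
- ctrl.get_obs(): the state, without advancing time (a new reading comes with each control period).
- ctrl.camera(name): name is "scene" or "top"; returns the picture (480x640x3 uint8, red, green, blue); there is no depth.
- ctrl.camera_params(name): a dict with "mtx" (3x3 intrinsics, pixels), "world_from_camera" (4x4, takes a point from camera to world coordinates). Camera axes: x right, y down, z forward; pixel columns grow to the right and rows downward; lengths in m; the calibration is good to about 2 mm. A picture is of the moment at which its call begins. camera_params takes no time and is no camera call.
- ctrl.hand_in(): hands the job in; it is judged then, once.
Trained networks look in the newest picture that a camera, given by its name, has taken for a name from the list of things; names that differ only in an ending like _2 or _b are one class to them, and where a whole thing is asked for, a point or a joint stands for the part that bears it (a point fixed in the world has none). Each returns a list of dicts, best first, with "confidence" (0 to 1); they miss things now and then, are a little off and sometimes report something else, mostly with a low value. They report only what shows in the picture. A call takes as long as a camera call. They do not tell look-alikes from the thing itself.
- ctrl.boxes_of(camera, name): "point" ([column, row] as shares, 0 to 1, of the picture: columns of its width, rows of its height, amid what is visible of it).
The state is a dict: "time_s": time; "q": joint angles; "dq": joint speeds; "joint_efforts": joint torques, N m; "eef_pos": TCP position; "eef_rot": TCP orientation; "wrist_force": force on the tool from outside, world axes, zero at the start; "torque": the same for the moment, N m; "opening": opening from 0.0 (shut) to 1.0 (fully open); "grasp_force": force on a finger pad.
Only numpy, scipy, OpenCV 4.12 (cv2) and the standard library are available. Lean on these libraries where they do the work, as an engineer would, in place of code of your own. Each camera call takes 0.05 s, during which the arm holds its last target. There are 200 camera calls.

## Task

The wire payoff is to be re-threaded: draw the wound bobbin straight up off its spindle and set it down, without dropping it, standing on its flange inside the shallow tray. Then swing the spring-loaded tension lever, the arm with the upright roller at its end, forward against the spring right up to its stop and keep holding it there: your program finishes while holding the lever, do not let it go. Leave the other things on the bench where they lie.

Things in the scene. Friction and masses are not known exactly. Their poses are not given: they have to be found in the camera images.
- payoff: Wire payoff, fixed to the bench: a grey base plate 110 mm (its x) by 190 mm (its y), top 20 mm above its origin; the origin is at bench level under the plate's middle. z up; its front faces its own -x. At (0, +60) mm stands the steel spindle, at (0, -60) mm the pivot of the tension lever. It does not move.
- spindle_tip (a point): Top end of the upright steel spindle, diameter 10 mm, 82 mm above the bench. The spindle rises 52 mm from a round black seat (44 mm across, top 30 mm above the bench) on which the bobbin stands; 12 mm of spindle shows above the bobbin.
- bobbin: Wound bobbin: a tube 52 mm across and 40 mm high with black flanges 5 mm thick at both ends and copper winding between them, nearly flush (51 mm across); centre hole 15 mm across, loose on the spindle. About 80 to 170 g. Origin at the centre of its underside, z along its axis, up at the start; any yaw. At the start it stands on the seat with the spindle through it, and must be raised by more than 52 mm to come free.
- tray_floor (a point): Centre of the inner floor of the shallow dark steel tray, 11 mm above the bench; x and y along the tray's sides, z up. The tray is 130 x 130 mm outside with 3 mm walls whose rim stands 7 mm above its floor; it does not move.
- lever_pivot (a point): Point on the vertical hinge axis of the tension lever, level with the middle of the roller (64 mm above the bench). Axes as the payoff's.
- lever_roller (a point): Middle of the upright white roller at the free end of the lever, 64 mm above the bench and 85 mm from the hinge axis: a cylinder 16 mm across that stands from z = 42 to 86 mm, with a 10 mm steel cap to 89 mm. Below it is the lever's flat bar, 14 mm wide, top 40 mm above the bench. Its x axis points outward along the lever, z up. The roller does not spin on the lever.
- tension_lever (a joint): Angle of the tension lever in rad: 0 at its rest stop, where the spring holds it, growing as the lever swings forward, clockwise seen from above, to a hard stop at 1.10. At 0 the lever points, in the payoff's frame, 31.5 degrees to the rear (+x) of its -y direction; at the stop as far to the front (-x) of it. Pushing at the roller takes 1.4 N to start, 5.3 N at the stop; let go, it snaps back to 0.
- pliers: Bystander: hand pliers with green grips, 141 x 43 x 10 mm, lying on the bench. Origin at the centre of the underside.
- flux_syringe: Bystander: beige syringe, 89 x 19 x 19 mm, lying on the cyan mat. Origin at the centre of the underside.
- snap_box_1: Bystander: small lidded plastic box, 51 x 35 x 19 mm. Origin at the centre of the underside.
- driver_yel: Bystander: screwdriver with yellow handle, 154 x 19 x 19 mm. Origin at the centre of the underside.
There are look-alikes about, which are no part of the job. What is meant by the bobbin is not yellow, and is the larger of those in its own colour.

How it is judged:
By the outcome, as a careful person would: the job done as asked, in the order asked, and still so for the second after the job is handed in, while the arm keeps its last pose, push and grip.
It also fails if it takes over 51 s, if anything falls off the work surface, if the arm or the gripper's body presses on something with over 40 N, if the wrist force passes 120 N, or if a joint passes its speed limit or range.

## Working session

There is one attempt and no reset: what is moved stays moved. The work goes in short steps, Python scripts to look and compute and a shell command to move; the robot and the scene stay as the last step left them, time stands still between calls to the robot, and variables do not carry over. Pictures are saved under pics/ and viewed, at most 10 in all, crops included, and the job is handed in when it is done.

```bash
mkdir -p pics
cat > h.py <<'E'
from bench import ctrl
import numpy as np, cv2
def snap(c,f):
    im=ctrl.camera(c); cv2.imwrite('pics/'+f,im[:,:,::-1]); return im
def ray(c,px):
    p=ctrl.camera_params(c);T=np.array(p['world_from_camera']);d=T[:3,:3]@np.linalg.inv(np.array(p['mtx']))@[px[0],px[1],1.]
    return T[:3,3],d
def at(c,px,z):
    o,d=ray(c,px);return o+d*(z-o[2])/d[2]
def proj(c,P):
    p=ctrl.camera_params(c);T=np.linalg.inv(np.array(p['world_from_camera']));q=np.array(p['mtx'])@(T[:3,:3]@np.array(P)+T[:3,3]);return q[:2]/q[2]
E
python3 - <<'E'
from h import *
for c in('scene','top'):
    snap(c,c+'0.png')
    print(c,np.round(np.array(ctrl.camera_params(c)['world_from_camera']),3).tolist())
    for n,z in(('bobbin',.05),('payoff',.02),('spindle_tip',.082),('tray_floor',.011),('lever_roller',.064),('lever_pivot',.064),('pliers',0),('flux_syringe',.01),('snap_box_1',.01),('driver_yel',.01)):
        for b in ctrl.boxes_of(c,n)[:4]:
            px=np.array(b['point'])*[640,480]; print(n,round(b['confidence'],2),px.round(),at(c,px,z).round(3)[:2])
o=ctrl.get_obs();print(o['time_s'],o['eef_pos'],o['eef_rot'],o['opening'])
E
```

```text
scene [[0.502, -0.676, 0.54, -0.2], [-0.865, -0.385, 0.322, -0.525], [-0.01, -0.629, -0.778, 1.171], [0.0, 0.0, 0.0, 1.0]]
bobbin 0.59 [319. 228.] [ 0.6   -0.027]
bobbin 0.57 [396. 239.] [ 0.674 -0.244]
payoff 0.74 [366. 269.] [ 0.556 -0.207]
spindle_tip 0.9 [361. 269.] [ 0.509 -0.211]
tray_floor 0.72 [263. 216.] [0.585 0.171]
lever_roller 0.52 [398. 266.] [ 0.579 -0.292]
lever_pivot 0.73 [361. 268.] [ 0.524 -0.207]
pliers 0.52 [189. 247.] [0.375 0.301]
flux_syringe 0.62 [275. 273.] [0.42  0.016]
flux_syringe 0.34 [395. 264.] [ 0.619 -0.271]
snap_box_1 0.68 [344. 204.] [ 0.754 -0.026]
driver_yel 0.63 [449. 310.] [ 0.555 -0.462]
driver_yel 0.44 [361. 267.] [ 0.562 -0.189]
driver_yel 0.37 [265. 215.] [0.591 0.169]
top [[0.004, -0.995, 0.1, 0.437], [-1.0, -0.002, 0.012, -0.088], [-0.011, -0.1, -0.995, 1.256], [0.0, 0.0, 0.0, 1.0]]
bobbin 0.69 [302. 224.] [ 0.602 -0.024]
bobbin 0.63 [390. 191.] [ 0.687 -0.243]
bobbin 0.61 [340. 250.] [ 0.538 -0.119]
payoff 0.55 [368. 242.] [ 0.561 -0.192]
spindle_tip 0.85 [372. 244.] [ 0.549 -0.195]
tray_floor 0.61 [226. 231.] [0.591 0.175]
lever_roller 0.84 [401. 231.] [ 0.583 -0.268]
lever_pivot 0.84 [371. 245.] [ 0.549 -0.195]
pliers 0.88 [176. 320.] [0.361 0.301]
pliers 0.67 [370. 247.] [ 0.551 -0.197]
flux_syringe 0.62 [295. 298.] [ 0.417 -0.004]
snap_box_1 0.63 [302. 167.] [ 0.758 -0.021]
driver_yel 0.67 [473. 249.] [ 0.545 -0.46 ]
1.1 [0.17474632 0.54782115 0.40470772] [-1.95450136e-06  1.53781415e-01  9.88104891e-01  2.57198845e-06] 1.001782591614678
```

View pics/scene0.png

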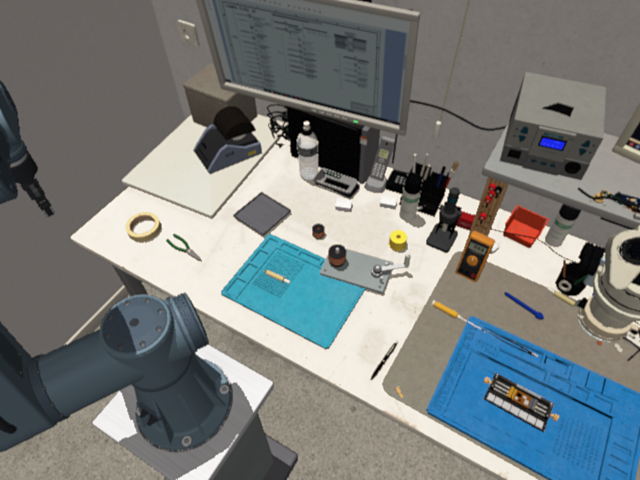

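View pics/top0.png

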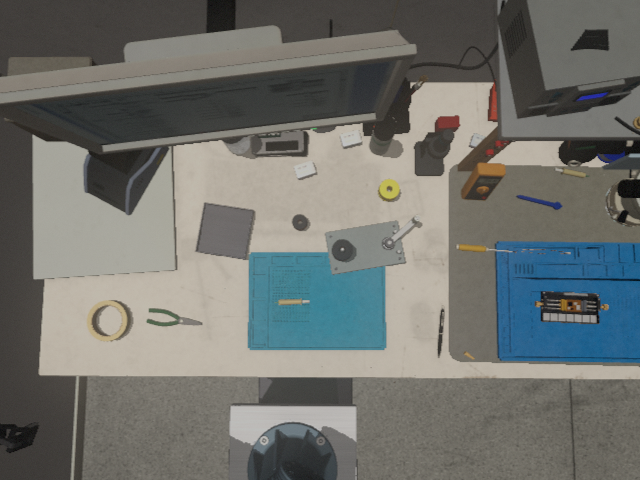

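Scene: three bobbins. A copper one stands on the payoff at scene (337,255) / top (342,250), a smaller copper one at (319,231) / (301,222), and a yellow one at (398,240) / (390,190). The one on the payoff fits: it is larger, copper and on the spindle. The tray is at scene (263,213) / top (226,231), the lever roller at top (417,222). I'll check it in one close crop.

Run:
```python
import cv2,numpy as np
t=cv2.imread('pics/top0.png')[180:290,290:440];s=cv2.imread('pics/scene0.png')[215:305,300:420]
t=cv2.resize(t,(800,587),interpolation=cv2.INTER_CUBIC)[:, :]
s=cv2.resize(s,(400,300),interpolation=cv2.INTER_CUBIC);t=cv2.resize(t,(400,293))
t2=cv2.imread('pics/top0.png')[195:270,190:290];t2=cv2.resize(t2,(400,300),interpolation=cv2.INTER_CUBIC)
t1=cv2.resize(cv2.imread('pics/top0.png')[205:280,320:420],(400,300),interpolation=cv2.INTER_CUBIC)
s2=cv2.resize(cv2.imread('pics/scene0.png')[187:241,225:297],(400,300),interpolation=cv2.INTER_CUBIC)
cv2.imwrite('pics/crop0.png',np.vstack([np.hstack([s,t1]),np.hstack([s2,t2])]))
```

```text
(no output)
```

View pics/crop0.png

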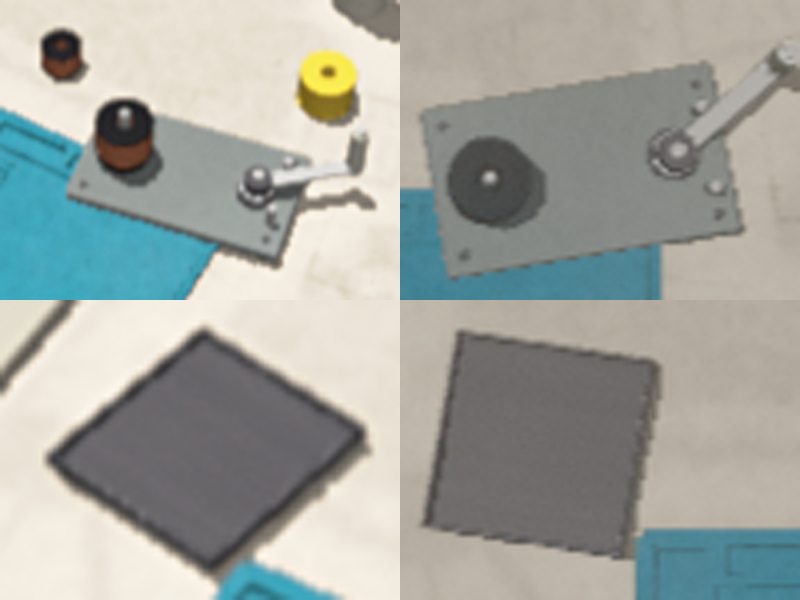

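The crop confirms it: large copper bobbin on the spindle, spindle tip at top (342.5,249.5) and scene (337,247.5). The lever rests pointing to the rear right, with the roller cap at top (416,219).

Run:
```python
from h import *
A=lambda px,z:at('top',px,z)
C=np.array([A(p,.02) for p in[(325.5,232.5),(397.5,220.75),(405.5,263),(332.5,273.75)]])
print(np.round(C,3),C.mean(0).round(4)); 
yx=(C[0]+C[3]-C[1]-C[2])/2; xx=(C[0]+C[1]-C[2]-C[3])/2
print('len',np.linalg.norm(yx),np.linalg.norm(xx),np.degrees(np.arctan2(-yx[0],yx[1])),np.degrees(np.arctan2(xx[1],xx[0])))
a=(np.arctan2(-yx[0],yx[1])*2+np.arctan2(xx[1],xx[0]))/3
R=np.array([[np.cos(a),-np.sin(a)],[np.sin(a),np.cos(a)]])
m=C.mean(0)[:2]
sp=m+R@[0,.06];pv=m+R@[0,-.06]
print('spindle',sp,'from tip',A((342.5,249.5),.082),at('scene',(337.2,247.4),.082));print('pivot',pv,A((390,242.5),.05))
for th in(0,.55,1.1):
    b=np.radians(-90+31.5)-th
    P=pv+R@(.085*np.array([np.cos(b),np.sin(b)]));print('roller',th,P.round(4),proj('top',[*P,.089]).round(1),proj('scene',[*P,.089]).round(1))
T=np.array([A(p,.018) for p in[(205,203),(254.5,211.25),(248,259.25),(196.25,251.25)]])
print('tray',T.mean(0),np.linalg.norm(T-np.roll(T,1,0),axis=1),np.degrees(np.arctan2(*(T[0]-T[1])[:2])), proj('scene',[*T.mean(0)[:2],.018]))
print('yaw',np.degrees(a)); print(R)
```

```text
[[ 0.585 -0.082  0.02 ]
 [ 0.616 -0.267  0.02 ]
 [ 0.508 -0.286  0.02 ]
 [ 0.48  -0.101  0.02 ]] [ 0.5471 -0.1839  0.02  ]
len 0.1870784344262959 0.1083795780567114 8.999712523675292 9.834919170032526
spindle [ 0.53744115 -0.12467317] from tip [ 0.53635363 -0.12403155  0.082     ] [ 0.54139233 -0.1204012   0.082     ]
pivot [ 0.55678837 -0.24310326] [ 0.55684749 -0.24316494  0.05      ]
roller 0 [ 0.6123 -0.3075] [418.5 218.2] [409.  254.8]
roller 0.55 [ 0.5705 -0.327 ] [426.9 235.4] [409.3 268.4]
roller 1.1 [ 0.5246 -0.3218] [425.  254.3] [400.4 279.9]
tray [0.58855924 0.17346975 0.018     ] [0.12666487 0.13038077 0.12485012 0.1346719 ] 9.432775575707154 [263.19664049 213.16669404]
yaw 9.278114739127703
[[ 0.98691737 -0.16122686]
 [ 0.16122686  0.98691737]]
```

```bash
cat > rem.py <<'E'
import sys
from h import *
from scipy.spatial.transform import Rotation as Ro
g=[float(v) for v in sys.argv[1:]]
o=ctrl.get_obs();q=o['eef_rot'];R=Ro.from_quat([q[1],q[2],q[3],q[0]])
y=R.apply([0,1,0]);yaw=np.degrees(np.arctan2(y[1],y[0]))
print('t',round(o['time_s'],2),'pos',np.round(o['eef_pos'],4),'yaw',yaw.round(2),'open',round(o['opening'],3),'gf',round(o['grasp_force'],1),'F',np.round(o['wrist_force'],1),'z',R.apply([0,0,1]).round(3))
if g:
    print('shift mm',(R.inv().apply(np.array(g[:3])-o['eef_pos'])*1000).round(1), 'turnz', (-np.radians(g[3]-yaw)).round(3) if len(g)>3 else '')
E
M='[[1,-137.5,-132.5,0,0,0,0],[1,-137.5,-132.5,0,0,0,0],[1,-137.5,-132.5,0,0,0,0],[1,-137.5,-132.5,0,0,0,0],[1,-137.5,-132.5,0,0,0,0]]'
echo; python3 -m pendant '[[[1,-140,-130,0,0,0,0],[1,-140,-130,0,0,0,0],[1,-140,-130,0,0,0,0],[1,-140,-130,0,0,0,0],[1,-140,-130,0,0,0,0]]]'
python3 -m pendant '[[[1,-140,-130,0,0,0,0],[1,-140,-130,0,0,0,0],[1,-140,-130,0,0,0,0],[1,-140,-130,0,0,0,0],[1,-140,-130,0,0,0,0]]]'
python3 rem.py 0.5375 -0.124 0.32
```

```text
time_s: 1.52
eef_pos: [0.2696, 0.3788, 0.4046]
eef_rot: [0.0, 0.154, 0.988, -0.0]
wrist_force: [0.2, 0.9, 0.5]
opening: 1.002
grasp_force: 0.0
time_s: 1.93
eef_pos: [0.3636, 0.2122, 0.4051]
eef_rot: [0.001, 0.155, 0.988, -0.0]
wrist_force: [0.8, 1.2, -0.1]
opening: 0.998
grasp_force: 0.0
t 1.93 pos [0.3636 0.2122 0.4051] yaw 72.21 open 0.998 gf 0.0 F [ 0.8  1.2 -0.1] z [ 0.001 -0.001 -1.   ]
shift mm [-268.1 -266.9   85.6] turnz
```

```bash
python3 -m pendant '[[[1,-130,-132,40,0,0,0],[1,-130,-132,40,0,0,0],[1,-130,-132,40,0,0,0],[1,-130,-132,40,0,0,0],[1,-130,-132,40,0,0,0]]]'
python3 -m pendant '[[[1,-130,-132,40,0,0,0],[1,-130,-132,40,0,0,0],[1,-130,-132,40,0,0,0],[1,-130,-132,40,0,0,0],[1,-130,-132,40,0,0,0]]]' >/dev/null
python3 -m pendant '[[[1,0,0,0,0,0,0],[1,0,0,0,0,0,0],[1,0,0,0,0,0,0]]]' >/dev/null
python3 rem.py 0.5375 -0.124 0.32; python3 -c "
from h import *
import cv2
a=snap('scene','s1.png')[130:330,240:480];b=snap('top','t1.png')[150:350,240:480]
cv2.imwrite('pics/c1.png',np.hstack([cv2.resize(a,(400,333),interpolation=2),cv2.resize(b,(400,333),interpolation=2)])[:,:,::-1])"
```

```text
time_s: 2.35
eef_pos: [0.4473, 0.0464, 0.3642]
eef_rot: [0.0, 0.155, 0.988, -0.0]
wrist_force: [-0.0, -0.2, 0.8]
opening: 0.999
grasp_force: 0.0
t 3.02 pos [ 0.5296 -0.115   0.3245] yaw 72.3 open 1.002 gf 0.0 F [ 0.8 -0.2  0.1] z [-0.001  0.001 -1.   ]
shift mm [-10.3  -6.1   4.5] turnz
```

View pics/c1.png

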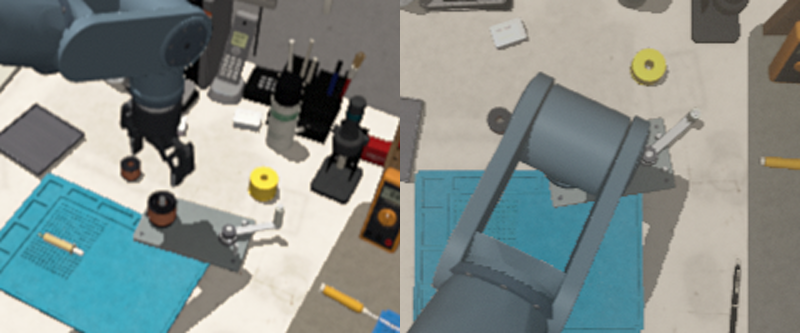

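```bash
python3 -m pendant '[[[1,-10,-6,30,0,0,0],[1,-10,-6,60,0,0,0],[1,-10,-6,90,0,0,0],[1,-10,-6,116,0,0,0],[1,-10,-6,116,0,0,0]]]' >/dev/null
python3 -m pendant '[[[1,0,0,0,0,0,0],[1,0,0,0,0,0,0]]]' >/dev/null
python3 rem.py 0.5375 -0.124 0.208
python3 -c "
from h import *
import cv2
a=snap('scene','s2.png')[170:320,260:440]
cv2.imwrite('pics/c2.png',cv2.resize(a,(720,600),interpolation=2)[:,:,::-1])"
```

```text
t 3.7 pos [ 0.5384 -0.1239  0.2105] yaw 72.37 open 1.006 gf 0.0 F [-0.2 -0.3  0.5] z [ 0.002 -0.001 -1.   ]
shift mm [ 0.8 -0.4  2.5] turnz
```

View pics/c2.png

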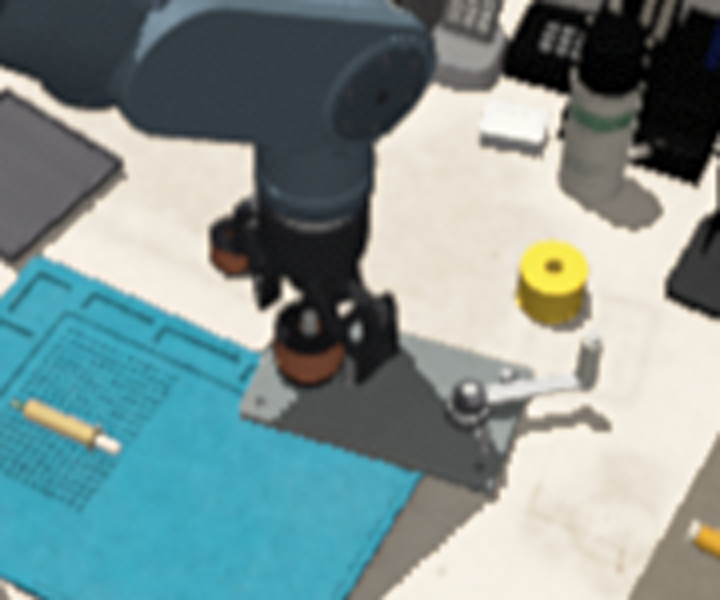

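The fingers straddle the bobbin: left pad at about (265,290) in the crop, right pad at about (375,350), spindle tip between them. Closing.

```bash
python3 -m pendant '[[[1,0,0,2,0,0,0],[0.3,0,0,2,0,0,0],[0.3,0,0,2,0,0,0],[0.3,0,0,2,0,0,0],[0.3,0,0,2,0,0,0]]]'
python3 -m pendant '[[[0.3,0,0,0,0,0,0],[0.3,0,0,0,0,0,0],[0.3,0,0,0,0,0,0],[0.3,0,0,0,0,0,0]]]'
python3 rem.py
```

```text
time_s: 4.17
eef_pos: [0.5381, -0.1243, 0.2077]
eef_rot: [0.001, 0.154, 0.988, 0.0]
wrist_force: [-0.8, 2.2, 6.9]
opening: 0.579
grasp_force: 62.1
time_s: 4.5
eef_pos: [0.5381, -0.1243, 0.2077]
eef_rot: [0.001, 0.154, 0.988, 0.0]
wrist_force: [0.1, 1.1, 5.9]
opening: 0.578
grasp_force: 62.1
t 4.5 pos [ 0.5381 -0.1243  0.2077] yaw 72.3 open 0.578 gf 62.1 F [0.1 1.1 5.9] z [ 0.001 -0.    -1.   ]
```

```bash
python3 -m pendant '[[[0.3,0,0,-15,0,0,0],[0.3,0,0,-35,0,0,0],[0.3,0,0,-60,0,0,0],[0.3,0,0,-85,0,0,0],[0.3,0,0,-100,0,0,0]]]'
python3 -m pendant '[[[0.3,0,0,0,0,0,0],[0.3,0,0,0,0,0,0]]]' >/dev/null
python3 rem.py 0.5886 0.1735 0.25
python3 -c "
from h import *
import cv2
a=snap('scene','s3.png')[130:310,230:446]
cv2.imwrite('pics/c3.png',cv2.resize(a,(648,540),interpolation=2)[:,:,::-1])"
```

```text
time_s: 4.92
eef_pos: [0.5381, -0.1244, 0.3092]
eef_rot: [0.001, 0.154, 0.988, -0.0]
wrist_force: [0.8, -0.9, -1.3]
opening: 0.579
grasp_force: 64.5
t 5.08 pos [ 0.5377 -0.1243  0.3071] yaw 72.31 open 0.577 gf 64.5 F [-0.1  0.4 -2.8] z [ 0.001 -0.001 -1.   ]
shift mm [ 42.2 299.2  56.9] turnz
```

View pics/c3.png

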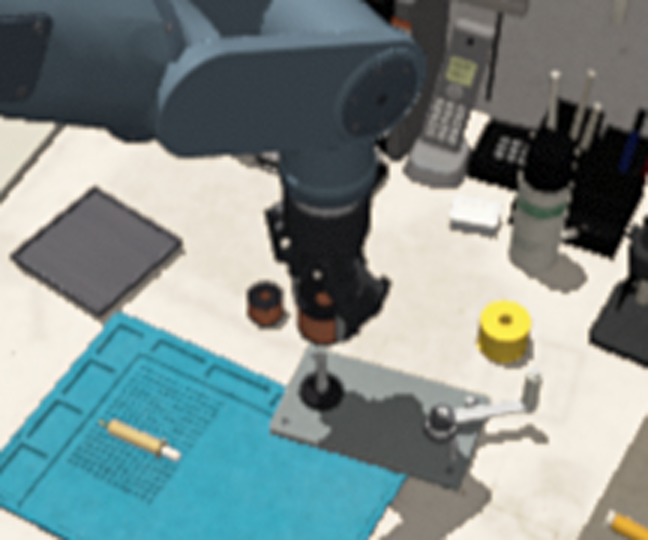

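The bobbin is held upright at crop (318,318), clear of the spindle (320,370). Next, to the tray.

```bash
python3 -m pendant '[[[0.3,3,20,0,0,0,0],[0.3,8,50,0,0,0,0],[0.3,13,85,0,0,0,0],[0.3,18,120,0,0,0,0],[0.3,23,155,0,0,0,0]]]' >/dev/null
python3 -m pendant '[[[0.3,5,35,5,0,0,0],[0.3,10,70,15,0,0,0],[0.3,15,105,30,0,0,0],[0.3,18,130,45,0,0,0],[0.3,19,144,57,0,0,0]]]' >/dev/null
python3 -m pendant '[[[0.3,0,0,0,0,0,0],[0.3,0,0,0,0,0,0],[0.3,0,0,0,0,0,0]]]' >/dev/null
python3 rem.py 0.5886 0.1735 0.1887
python3 -c "
from h import *
import cv2
a=snap('scene','s4.png')[120:270,170:350];b=snap('top','t4.png')[150:300,160:340]
cv2.imwrite('pics/c4.png',np.hstack([cv2.resize(a,(400,333),interpolation=2),cv2.resize(b,(400,333),interpolation=2)])[:,:,::-1])"
```

```text
t 6.22 pos [0.5882 0.1726 0.2487] yaw 72.29 open 0.579 gf 64.5 F [-0.3 -0.9 -1.6] z [-0.002 -0.001 -1.   ]
shift mm [-0.2  1.  60. ] turnz
```

View pics/c4.png

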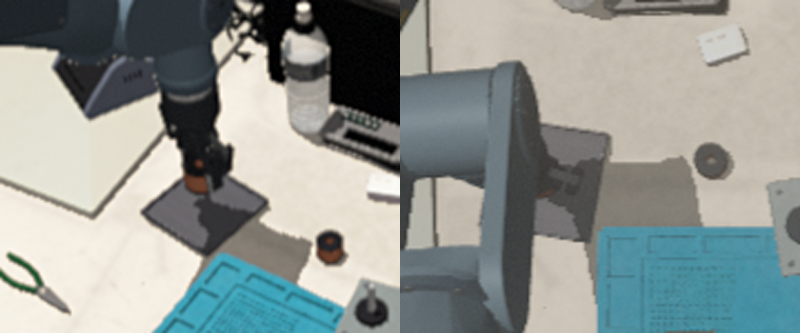

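The bobbin hangs above the tray (scene crop (200,183), tray centre (205,212)). I'll lower it, gently near the floor.

```bash
python3 -m pendant '[[[0.3,0,1,20,0,0,0],[0.3,0,1,40,0,0,0],[0.3,0,1,52,0,0,0],[0.3,0,1,57,0,0,0],[0.3,0,1,57,0,0,0]]]'
python3 -m pendant '[[[0.3,0,0,1,0,0,0],[0.3,0,0,2,0,0,0],[0.3,0,0,2,0,0,0]]]'; python3 rem.py 0.5886 0.1735 0.1887
```

```text
time_s: 6.73
eef_pos: [0.5884, 0.1736, 0.1916]
eef_rot: [-0.001, 0.154, 0.988, -0.0]
wrist_force: [-1.2, 0.6, -1.6]
opening: 0.578
grasp_force: 64.5
time_s: 6.98
eef_pos: [0.5893, 0.1743, 0.1917]
eef_rot: [0.001, 0.154, 0.988, 0.0]
wrist_force: [-0.1, -0.1, -1.6]
opening: 0.582
grasp_force: 64.5
t 6.98 pos [0.5893 0.1743 0.1917] yaw 72.31 open 0.582 gf 64.5 F [-0.1 -0.1 -1.6] z [ 0.002  0.    -1.   ]
shift mm [ 0.5 -1.   3. ] turnz
```

```bash
python3 -m pendant '[[[0.3,0,0,1,0,0,0],[0.3,0,0,1,0,0,0],[0.3,0,0,1,0,0,0]]]'|grep -E "pos|force"
python3 -m pendant '[[[0.3,0,0,1,0,0,0],[0.3,0,0,1,0,0,0],[0.3,0,0,1,0,0,0]]]'|grep -E "pos|force"
```

```text
eef_pos: [0.5889, 0.1744, 0.19]
wrist_force: [-0.1, -0.8, -1.6]
grasp_force: 64.5
eef_pos: [0.5889, 0.1743, 0.1887]
wrist_force: [0.2, 0.5, -0.3]
grasp_force: 64.6
```

```bash
python3 -m pendant '[[[0.3,0,0,1,0,0,0],[0.3,0,0,1,0,0,0],[0.3,0,0,1,0,0,0]]]'|grep -E "pos|force"
```

```text
eef_pos: [0.5889, 0.1744, 0.1887]
wrist_force: [-2.8, -1.6, 6.9]
grasp_force: 65.3
```

```bash
python3 -m pendant '[[[0.65,0,0,0,0,0,0],[0.72,0,0,0,0,0,0],[0.8,0,0,0,0,0,0],[0.8,0,0,0,0,0,0],[0.8,0,0,0,0,0,0]]]'
python3 -m pendant '[[[0.8,0,0,-15,0,0,0],[0.8,0,0,-40,0,0,0],[0.8,0,0,-75,0,0,0],[0.8,0,0,-110,0,0,0],[0.8,0,0,-130,0,0,0]]]' >/dev/null
python3 rem.py 0.6123 -0.3075 0.32 40.5
```

```text
time_s: 8.15
eef_pos: [0.5888, 0.1743, 0.1875]
eef_rot: [-0.0, 0.154, 0.988, -0.0]
wrist_force: [0.5, -0.3, -0.3]
opening: 0.797
grasp_force: 0.0
t 8.57 pos [0.5897 0.1745 0.3218] yaw 72.31 open 0.799 gf 0.0 F [0.5 0.  0.4] z [ 0.005  0.    -1.   ]
shift mm [-168.  -452.3    1.7] turnz 0.555
```

```bash
python3 -m pendant '[[[0.6,-56,-151,0,0,0,0],[0.6,-56,-151,0,0,0,0],[0.6,-56,-151,0,0,0,0],[0.6,-56,-151,0,0,0,0],[0.6,-56,-151,0,0,0,0]]]' >/dev/null
python3 -m pendant '[[[0.6,-56,-151,0,0,0,0],[0.6,-56,-151,0,0,0,0],[0.6,-56,-151,0,0,0,0],[0.6,-56,-151,0,0,0,0],[0.6,-56,-151,0,0,0,0]]]' >/dev/null
python3 -m pendant '[[[0.5,-56,-151,0,0,0,0],[0.5,-56,-151,0,0,0,0],[0.5,-56,-151,0,0,0,0],[0.5,-56,-151,0,0,0,0],[0.5,-56,-151,0,0,0,0]]]' >/dev/null
python3 -m pendant '[[[0.5,0,0,0,0,0,0.11],[0.5,0,0,0,0,0,0.22],[0.5,0,0,0,0,0,0.33],[0.5,0,0,0,0,0,0.44],[0.5,0,0,0,0,0,0.555]]]' >/dev/null
python3 -m pendant '[[[0.5,0,0,0,0,0,0],[0.5,0,0,0,0,0,0],[0.5,0,0,0,0,0,0]]]' >/dev/null
python3 rem.py 0.6123 -0.3075 0.222 40.5
python3 -c "
from h import *
import cv2
a=snap('scene','s5.png');b=snap('top','t5.png')
a1=a[180:230,230:290];b=b[190:270,185:281];a=a[170:320,310:490]
cv2.imwrite('pics/c5.png',np.hstack([cv2.resize(a,(480,400),interpolation=2),np.vstack([cv2.resize(a1,(240,200),interpolation=2),cv2.resize(b,(240,200),interpolation=2)])])[:,:,::-1])"
```

```text
t 10.48 pos [ 0.6114 -0.3077  0.3176] yaw 40.72 open 0.498 gf 0.0 F [ 0.4 -0.4  0.2] z [-0.  0. -1.]
shift mm [-0.5  0.8 95.6] turnz 0.004
```

View pics/c5.png

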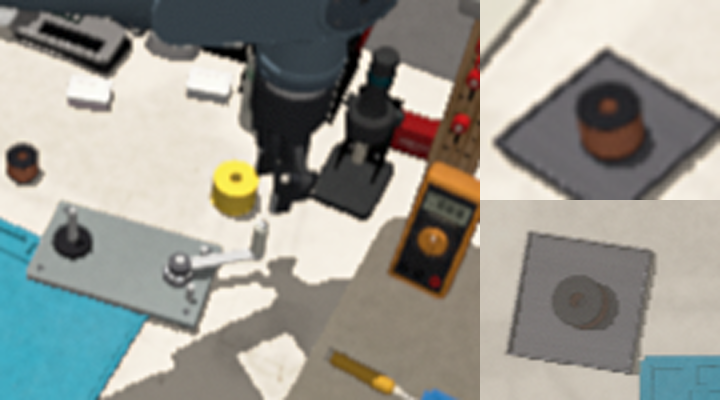

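The bobbin stands upright in the tray (scene inset (608,120)). The roller cap is at crop (260,222) = scene (407.5,253), within 3 mm of the prediction. I'll go down over it.

```bash
python3 -m pendant '[[[0.5,1,2.5,20,0,0,0],[0.5,1,2.5,40,0,0,0],[0.5,1,2.5,62,0,0,0],[0.5,1,2.5,80,0,0,0],[0.5,1,2.5,94,0,0,0]]]'
python3 -m pendant '[[[0.5,0,0,0,0,0,0],[0.5,0,0,0,0,0,0]]]' >/dev/null
python3 rem.py
python3 -c "
from h import *
import cv2
a=snap('scene','s6.png')[200:300,350:470]
cv2.imwrite('pics/c6.png',cv2.resize(a,(600,500),interpolation=2)[:,:,::-1])"
```

```text
time_s: 11.0
eef_pos: [0.612, -0.3055, 0.2217]
eef_rot: [-0.001, 0.418, 0.908, 0.0]
wrist_force: [-0.4, -0.9, 0.0]
opening: 0.501
grasp_force: 0.0
t 11.17 pos [ 0.6123 -0.3058  0.223 ] yaw 40.54 open 0.501 gf 0.0 F [0.7 0.5 0.6] z [-0.001  0.001 -1.   ]
```

View pics/c6.png

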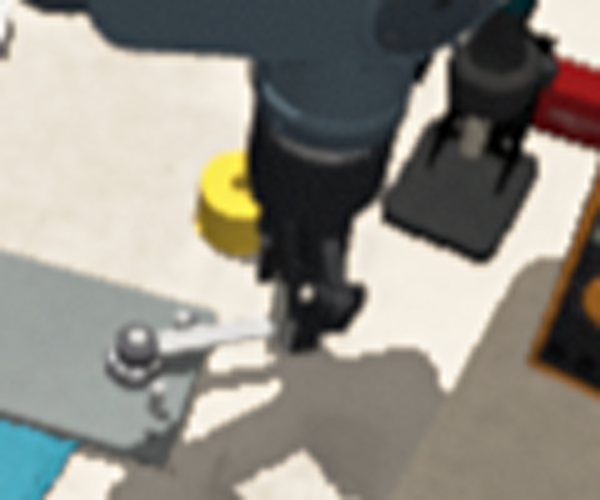

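The roller (285,310) shows between the fingers. Gripping it.

```bash
python3 -m pendant '[[[0.05,0,0,0,0,0,0],[0.05,0,0,0,0,0,0],[0.05,0,0,0,0,0,0],[0.05,0,0,0,0,0,0],[0.05,0,0,0,0,0,0]]]'
python3 -m pendant '[[[0.05,0,0,0,0,0,0],[0.05,0,0,0,0,0,0]]]' >/dev/null
python3 rem.py
python3 - <<'E'
import numpy as np
# tool moves along arc about the pivot; tool frame: y=tangent(rear), x = ?
# z down, y=(cos a,sin a), x = y x z = (-sin a, cos a)  -> points toward pivot
r=85
for k in range(1,11):
    t=1.1*k/10; # cw seen from above = +rot about tool z
    print(k,round(t,3),'x',round(r*(1-np.cos(t)),1),'y',round(-r*np.sin(t),1))
E
```

```text
time_s: 11.63
eef_pos: [0.6132, -0.3063, 0.2256]
eef_rot: [0.002, 0.419, 0.908, -0.0]
wrist_force: [1.1, 0.5, 6.5]
opening: 0.169
grasp_force: 58.4
t 11.8 pos [ 0.6132 -0.3062  0.2255] yaw 40.52 open 0.17 gf 58.4 F [ 1.9 -0.1  6.7] z [ 0.003 -0.002 -1.   ]
1 0.11 x 0.5 y -9.3
2 0.22 x 2.0 y -18.5
3 0.33 x 4.6 y -27.5
4 0.44 x 8.1 y -36.2
5 0.55 x 12.5 y -44.4
6 0.66 x 17.9 y -52.1
7 0.77 x 24.0 y -59.2
8 0.88 x 30.8 y -65.5
9 0.99 x 38.4 y -71.1
10 1.1 x 46.4 y -75.8
```

```bash
python3 -m pendant '[[[0.05,0.5,-9.3,-2,0,0,0.11],[0.05,2,-18.5,-2,0,0,0.22],[0.05,4.6,-27.5,-2,0,0,0.33],[0.05,8.1,-36.2,-2,0,0,0.44],[0.05,12.5,-44.4,-2,0,0,0.55]]]'
python3 -m pendant '[[[0.05,0,0,0,0,0,0],[0.05,0,0,0,0,0,0]]]' >/dev/null
python3 rem.py 0.5705 -0.327 0.2225 9
```

```text
time_s: 12.22
eef_pos: [0.5704, -0.3255, 0.2257]
eef_rot: [0.001, 0.652, 0.759, 0.0]
wrist_force: [2.2, 1.2, -1.1]
opening: 0.167
grasp_force: 59.8
t 12.38 pos [ 0.5707 -0.3255  0.2258] yaw 9.15 open 0.169 gf 59.6 F [ 3.  -1.4 -2.4] z [ 0.001 -0.001 -1.   ]
shift mm [-1.5 -0.4  3.3] turnz 0.003
```

```bash
python3 -m pendant '[[[0.05,0.5,-9.3,0,0,0,0.11],[0.05,2,-18.5,0,0,0,0.22],[0.05,4.6,-27.5,0,0,0,0.33],[0.05,8.1,-36.2,0,0,0,0.44],[0.05,10.2,-40.4,0,0,0,0.495]]]'
python3 -m pendant '[[[0.05,0.1,-2.5,0,0,0,0.03],[0.05,0.1,-2.5,0,0,0,0.03],[0.05,0.1,-2.5,0,0,0,0.03]]]'|grep -E "pos|force"
python3 rem.py 0.5246 -0.3218 0.2258 -22.3
```

```text
time_s: 12.8
eef_pos: [0.5291, -0.3213, 0.2258]
eef_rot: [0.0, 0.816, 0.578, 0.0]
wrist_force: [3.0, -1.1, -4.6]
opening: 0.167
grasp_force: 59.6
eef_pos: [0.5272, -0.3206, 0.2257]
wrist_force: [2.9, -1.3, -1.6]
grasp_force: 59.6
t 13.05 pos [ 0.5272 -0.3206  0.2257] yaw -20.87 open 0.17 gf 59.6 F [ 2.9 -1.3 -1.6] z [ 0.    -0.001 -1.   ]
shift mm [-2.  -2.  -0.1] turnz 0.025
```

Not at the stop yet (force about 3 N). I'll creep forward until it rises.

```bash
for i in 1; do python3 -m pendant '[[[0.05,0,-1.5,0,0,0,0.018],[0.05,0,-1.5,0,0,0,0.018],[0.05,0,-1.5,0,0,0,0.018]]]'|grep -E "pos|force"
python3 -m pendant '[[[0.05,0,-1.5,0,0,0,0.01],[0.05,0,-1.5,0,0,0,0.01],[0.05,0,-1.5,0,0,0,0.01]]]'|grep -E "pos|force"; done
```

```text
eef_pos: [0.5258, -0.3201, 0.2258]
wrist_force: [4.4, -2.0, -4.3]
grasp_force: 59.6
eef_pos: [0.525, -0.3198, 0.2258]
wrist_force: [9.4, -3.7, -7.6]
grasp_force: 59.3
```

```bash
python3 -m pendant '[[[0.05,0,-1.5,0,0,0,0],[0.05,0,-1.5,0,0,0,0],[0.05,0,-1.5,0,0,0,0],[0.05,0,-1.5,0,0,0,0]]]'|grep -E "pos|force"
python3 rem.py; python3 -c "
from h import *
import cv2
a=snap('scene','s7.png')[180:330,300:480];
b=cv2.imread('pics/s7.png')[180:230,230:290,::-1]
cv2.imwrite('pics/c7.png',np.hstack([cv2.resize(a,(540,450),interpolation=2),cv2.resize(b,(250,450))])[:,:,::-1])"
```

```text
eef_pos: [0.5243, -0.3194, 0.2259]
wrist_force: [14.4, -5.2, -10.5]
grasp_force: 59.2
t 13.88 pos [ 0.5243 -0.3194  0.2259] yaw -22.65 open 0.171 gf 59.2 F [ 14.4  -5.2 -10.5] z [ 0.006 -0.003 -1.   ]
```

View pics/c7.png

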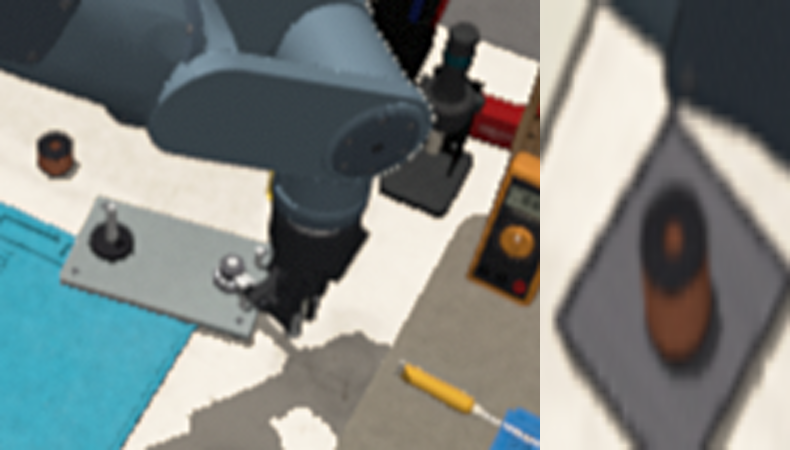

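The lever is against its stop: 15 N against 5.3 N from the spring, and the yaw matches the stop angle. The bobbin still stands in the tray (inset (675,270)). Handing in.

```bash
python3 -c "
from bench import ctrl
print(ctrl.hand_in())"
```

```text
the job is handed in; nothing more can be done
None
```

The job is handed in: the bobbin stands on its flange in the tray, and the arm is gripping the tension lever's roller and holding it against its stop with about 15 N; the result has not been reported back.

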